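# Flip the guard tab and release the vent cap of a sample chamber

### The arm

A 7-joint arm with a two-finger parallel gripper is mounted at the origin on the work surface. World frame = base frame: x ahead of the robot, y to its left, z up, the work surface at z = 0. Lengths are in mm, angles in rad, forces in N, time in s.
With the tool pointing down it reaches from about 400 to 925 mm from the base axis. Payload 5.6 kg.
Tool frame: the origin (TCP) lies at the very end of the fingers, on their centre line; the grasp point (between the pads) lies grip_point_offset behind it (grip_point_offset is the distance from the TCP to the grasp point, in mm); z points along the fingers, y is the direction in which the jaws open and shut (so a half turn about z gives the same grasp; the last joint's range is limited). The gripper opens to 85 mm and grips with 20 to 120 N. Pads are 22 mm wide; open, the fingers measure 114 mm over their backs; the gripper's body (76 mm by 85 mm) begins 54 mm behind the grasp point. The pads swing forward as they close: fully open they stand 13 mm farther back than shut.
Start: joints at [-1.293, 0.468, -0.012, 1.603, 0.006, 1.071, -0.056], TCP at [205.002, 616.833, 231.29] pointing down, gripper open.
Joint ranges: [-2.53, 2.53], [-0.31, 2.02], [-1.57, 1.55], [0.28, 2.44], [-1.29, 4.43], [0.15, 1.84], [-2.92, 2.92]. Speed limits (rad/s): [2.57, 2.57, 3.14, 3.14, 3.14, 3.14, 3.14].

### API

Orientations are given as a 3x3 rotation matrix whose columns are the frame's x, y, z axes.
In Python, from workcell import sense, grab_frame, finish_job, grip_point_offset gives the robot as it stands. The module is installed in compiled form; this text tells all that it offers.
- The arm moves only by the tool drive_tool, never from a script. Its argument "series" is a list of rows, each an object with "delta_pos": the shift along the tool's x, y, z in cm, a list of three; "roll": the turn about the tool's z in rad; "gripper": the opening, from 0 (shut) to 1 (fully open). A call has 1 to 10 rows; each row is the pose to reach, as a shift and turn from the pose commanded when the call began, along the tool's axes at that moment; what a row does not reach only later rows make up. A row lasts 1/8 s, in which the tool goes at most 62.5 mm and 10.7 degrees, less where a joint would pass 70% of its speed; a pose out of reach is approached as far as the arm can. A call with a gripper value outside its range is refused whole. The fingers move at their own pace and stop on an object; "squeeze" is the grip in N (left out, the last holds). Time passes only in rows, so rows that repeat a pose let the fingers close. It gives the time, the measured TCP pose, the force and the opening at its end, in the units of the state.
- sense(): the state, without advancing time (a new reading comes with each control period).
- grab_frame(name): name is "scene" or "top"; returns a dict with "color" (384x512x3 uint8, blue, green, red), "K" (3x3 intrinsics, pixels), "dist_coeffs" ([k1, k2, p1, p2, k3] as OpenCV has them; the pictures are not rectified), "pose" (4x4, takes a point from camera to world coordinates). Camera axes: x right, y down, z forward; pixel columns grow to the right and rows downward; lengths in mm; the calibration is good to about 2 mm. A picture is of the moment at which its call begins. There is no depth.
- finish_job(): hands the job in, once; it reports no verdict.
The state is a dict: "time_s": time; "joint_positions": joint angles; "joint_velocities": joint speeds; "tau": joint torques, N m; "tool_pos": TCP position; "orientation": TCP orientation; "contact_force": force on the tool from outside, world axes, zero at the start; "torque": the same for the moment, N m; "width": opening from 0.0 (shut) to 1.0 (fully open).
Only numpy, scipy, OpenCV 4.12 (cv2) and the standard library are available. Lean on these libraries where they do the work, as an engineer would, in place of code of your own. Each camera call takes 0.05 s, during which the arm holds its last target. There are 200 camera calls.

### The job

Vent the small white sample chamber: flip its yellow guard tab all the way back, then push the blue cap beneath it gently down against its soft seal and unscrew it (anticlockwise) while holding it down, until it pops up when you let go. Feel for the seal rather than forcing the cap: neither crush the seal nor wrench a cap that is still locked. Leave the tab open and the cap popped up, and leave the other things on the bench alone.

Things in the scene. Friction and masses are not known exactly. Their poses are not given: they have to be found in the camera images.
- chamber: White sample chamber bolted to the bench: box 150 (x) x 130 (y) x 55 mm high, black collar, blue cap and yellow tab on top. Origin: underside, on the upright cap axis (middle of the box). +x points from the cap to the tab's hinge, z up. Place and yaw vary. Two hinge posts (12 x 7 mm, 121 mm above the bench) stand at x = +46, y = +-16.5 mm.
- vent_port: Black fixed collar (the cap sinks into it when pushed) round the foot of the cap, 68 mm outside and 54 mm inside diameter, 15 mm high; origin at the centre of its top face, 70 mm above the bench. The lock and the soft seal are hidden inside and belong to it.
- vent_cap: Blue cap: ribbed knob 32 mm across, 22 mm tall, white pointer on top, over a wider skirt (48 mm across, top 90 mm above the bench) that fingertips can push on. Origin on the axis, 112 mm below its top; z axis, x pointer. Held down, it loosens anticlockwise from above (about +z): free at about 1.05 rad, turn 1.2, dead stop 1.35. Starts at 0 to 0.08. Not down enough it jams near 0.2. Captive; 0.06 N m.
- cap_top (a point): Centre of the cap's top face: 112 mm above the bench while locked, about 120 mm when popped up.
- cap_lift (a joint): Cap height, m: 0 locked, negative pushed down, +0.008 to +0.009 popped up. Push: light spring (4 N, rising 0.12 N/mm) over an unseen travel of 2 to 16 mm, new each time, then the soft seal (12 N/mm); the lock clears 0.7 mm into it. A push of 15 to 19 N in all is right; 18 N on the seal itself or on the lock harms it. Unlocked and let go, it springs up by itself.
- flip_tab (a joint): Angle of the yellow tab, rad: 0 lying flat over the cap, grows as its tongue is lifted up and over towards the hinge side (+x of the chamber); stop at 2.2. Stiff hinge (0.14 N m), stays where it is left. It starts 0 to 0.2 open.
- tab_hinge (a point): Point on the tab's hinge line, midway: 46 mm along the chamber's +x from the cap axis, 118 mm above the bench. The hinge line runs along the chamber's y.
- tab_tongue (a point): Middle of the tab's tongue, 88 mm from the hinge line. The tongue is 24 mm wide (along the hinge line), 9 mm thick and reaches from 72 to 100 mm from the hinge; it can be pinched by its two sides from above and turns between the pads. Behind it the tab is a plate 52 mm wide, 5 mm thick, over the cap.
- tip_box: Blue and white pipette tip box, 77 x 112 x 61 mm, loose; origin under its centre. Leave alone.
- vial: Small glass vial with a blue cap, 32 mm across, 70 mm tall, loose; origin under its centre. Leave alone.
- dish: Lidded glass dish, 88 mm across, 22 mm high, loose; origin under its centre. Leave alone.
- pipette: White pipette lying on the bench, about 260 mm long (x from -107 to 155 mm), 26 mm wide, 22 mm high, loose; tip towards its +x. Leave alone.
Not all that is in view belongs to the job. Of the things that look like the chamber, the middle-sized one is meant.

How it is judged (in metres and radians):
On the way, in this order (a step that is already met when the one before it is completed fails the run):
1. the tab is flipped back (beyond 1.9 rad) while the cap is still locked down (value of joint flip_tab above 1.9 rad and value of joint cap_lift below 0.003 m), for 0.2 s.
2. the cap has been unlocked and has popped up by more than 6 mm (value of joint cap_lift above 0.006 m), for 0.2 s.
At the end, for the whole second after the job is handed in: The tab stands open beyond 1.9 rad and the cap stays popped up, more than 6 mm above its locked height, at rest (value of joint flip_tab above 1.9 rad and value of joint cap_lift above 0.006 m and linear speed of vent_cap below 0.02 m/s); the robot touches nothing.
It fails at once if the cap was pressed into its seal or wrenched against its lock with more than 18 N (contact force between vent_cap and vent_port above 18 N).
It fails at once if the fingers struck the collar with more than 15 N (contact force between the fingers and vent_port above 15 N).
It fails at once if a bystander on the bench (tip box, vial, dish or pipette) was shifted by more than 20 mm (distance of any of tip_box, vial, dish, pipette from where it was at the start of the episode above 0.02 m).
It also fails if it takes over 70 s, if anything falls off the work surface, if the arm or the gripper's body presses on something with over 40 N, if the wrist force passes 120 N, or if a joint passes its speed limit or range.

## Working session

There is one attempt and no reset: what is moved stays moved. The work goes in short steps, Python scripts to look and compute and a tool call to move; the robot and the scene stay as the last step left them, time stands still between calls to the robot, and variables do not carry over. Pictures are saved under pics/ and viewed, about 8 in all and at most 12, crops included, and the job is handed in when it is done.

Besides the shell and the picture viewer there is one more tool, called after "Call:" in YAML: its name, and indented under it one key for each argument. drive_tool: Moves the arm, as the interface text tells. Its arguments: {"type":"object","properties":{"series":{"type":"array"},"squeeze":{"type":"number"}},"required":["series"]}

```bash
mkdir -p pics
cat > h.py <<'E'
import numpy as np, cv2
from workcell import *
def save(n,f): cv2.imwrite(f'pics/{f}.png',grab_frame(n)['color'])
def ray(c,uv):
    p=cv2.undistortPoints(np.array([[uv]],float),c['K'],np.array(c['dist_coeffs'],float))[0,0]
    P=np.array(c['pose']); d=P[:3,:3]@np.array([p[0],p[1],1]); return P[:3,3],d/np.linalg.norm(d)
def onz(c,uv,z):
    o,d=ray(c,uv); return o+d*(z-o[2])/d[2]
E
python3 - <<'E'
from h import *
import pickle
a=grab_frame('scene');b=grab_frame('top')
pickle.dump((a,b),open('f0.pkl','wb'))
cv2.imwrite('pics/s0.png',a['color']);cv2.imwrite('pics/t0.png',b['color'])
s=sense();print(s, grip_point_offset)
for c in(a,b):print(np.round(c['pose'],2).tolist(),c['K'])
E
```

```text
{'time_s': 0.1, 'joint_positions': array([-1.29301428,  0.46831898, -0.01162429,  1.603536  ,  0.00601707,
        1.07141682, -0.05629847]), 'joint_velocities': array([-0.00095227, -0.00388407, -0.00088527, -0.00081176,  0.00016359,
       -0.00038671, -0.00179715]), 'tau': array([ 6.52301478e-04, -5.33515334e+01,  2.12656008e-02, -2.51964980e+01,
        1.14930692e-02,  4.28801490e-03,  1.12526956e-05]), 'tool_pos': array([204.84440947, 616.3393427 , 230.41237462]), 'orientation': array([[-9.48977936e-01,  3.15342222e-01, -4.00426687e-04],
       [ 3.15342452e-01,  9.48976603e-01, -1.59518614e-03],
       [-1.23033984e-04, -1.64006798e-03, -9.99998648e-01]]), 'contact_force': array([ 0.69493603, -0.07381134, -1.52646799]), 'torque': array([-0.0612564 , -0.02579142, -0.02555981]), 'width': 1.001578465474506} 18.700000000000003
[[-0.14, 0.79, -0.59, 1009.07], [0.99, 0.11, -0.1, 140.66], [-0.02, -0.6, -0.8, 811.66], [0.0, 0.0, 0.0, 1.0]] [[354.54965005   0.         251.68260823]
 [  0.         354.54965005 193.9679989 ]
 [  0.           0.           1.        ]]
[[0.01, -1.0, 0.08, 372.56], [-1.0, -0.02, -0.02, 41.19], [0.02, -0.08, -1.0, 1179.63], [0.0, 0.0, 0.0, 1.0]] [[347.50921451   0.         257.2231538 ]
 [  0.         347.50921451 188.48108878]
 [  0.           0.           1.        ]]
```

View pics/s0.png

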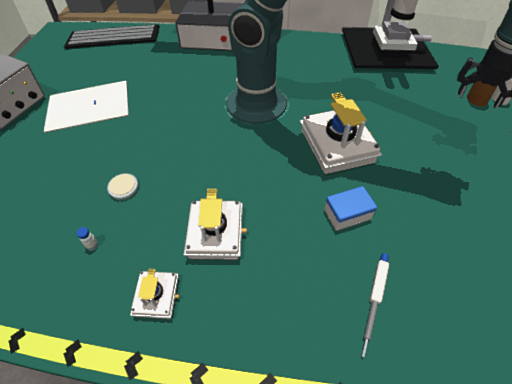

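View pics/t0.png

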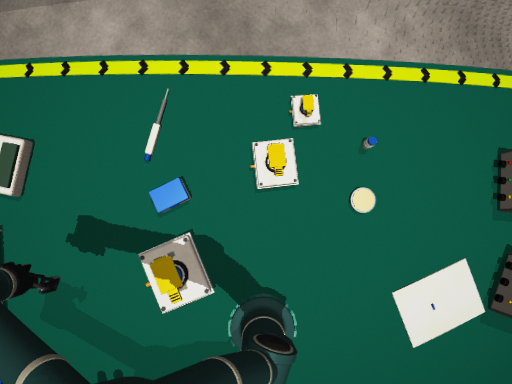

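Candidates for the chamber are: large at scene (340,135) / top (176,272), middle at scene (213,225) / top (275,163), and small at scene (153,293) / top (306,110). I choose the middle one and will check its size and a close crop.

```bash
cat > m.py <<'E'
from h import *
import pickle
a,b=pickle.load(open('f0.pkl','rb'))
im=b['color'];hsv=cv2.cvtColor(im,cv2.COLOR_BGR2HSV)
roi=np.zeros(im.shape[:2],np.uint8);roi[130:200,240:310]=1
w=((hsv[...,1]<60)&(hsv[...,2]>120)&(roi>0)).astype(np.uint8)
w=cv2.morphologyEx(w,cv2.MORPH_OPEN,np.ones((3,3)))
pts=cv2.findNonZero(w)[:,0].astype(float)
P=np.array([onz(b,p,55)[:2] for p in pts],np.float32)
r=cv2.minAreaRect(P);print('box',r,cv2.boxPoints(r).tolist())
for n,c,R in(('top',b,(130,200,240,310)),('scene',a,(180,265,180,250))):
    h=cv2.cvtColor(c['color'],cv2.COLOR_BGR2HSV)
    y=np.zeros(h.shape[:2],np.uint8);y[R[0]:R[1],R[2]:R[3]]=1
    y=(y>0)&(h[...,0]>18)&(h[...,0]<35)&(h[...,1]>120)&(h[...,2]>90)
    p=cv2.findNonZero(y.astype(np.uint8))[:,0];print(n,p.min(0),p.max(0),p.mean(0))
    print(cv2.minAreaRect(np.array([onz(c,q,122)[:2] for q in p],np.float32)))
t=cv2.resize(im[125:205,235:315],None,fx=5,fy=5,interpolation=2)
s=cv2.resize(a['color'][180:265,175:255],(400,425),interpolation=2)
o=np.zeros((425,800,3),np.uint8);o[:400,:400]=t;o[:,400:]=s;cv2.imwrite('pics/c0.png',o)
E
python3 m.py
```

```text
box ((549.8483276367188, -33.88697052001953), (155.12347412109375, 137.95103454589844), 7.289610862731934) [[464.1615295410156, 24.68964958190918], [481.6654357910156, -112.14639282226562], [635.53515625, -92.46359252929688], [618.03125, 44.37245178222656]]
top [251 143] [285 175] [275.87852495 157.35357918]
((558.58056640625, -17.350608825683594), (99.19064331054688, 99.8552017211914), 72.38512420654297)
scene [199 189] [245 232] [210.78461538 210.25314685]
((569.6738891601562, -22.37267303466797), (155.8421630859375, 84.1661605834961), 41.0545539855957)
```

View pics/c0.png

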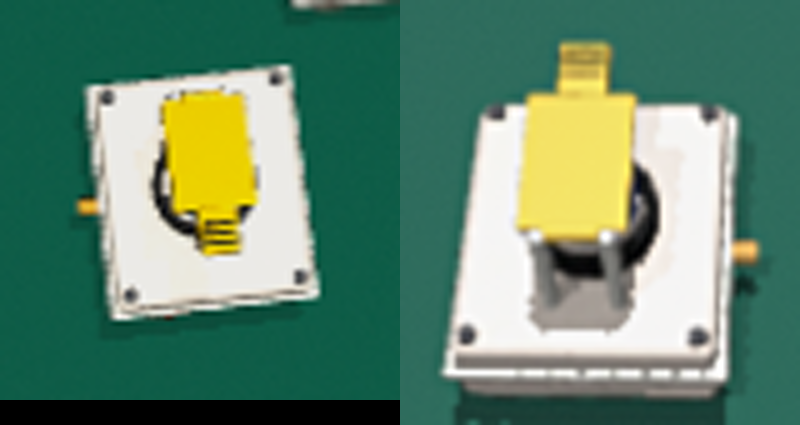

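The crop shows the middle chamber with its tab hinged away from the robot: posts at top, tongue at crop (220,232), i.e. top (279,171) and scene (212,193). Its box measures about 150 x 130 mm, as described. Next I'll get the exact pose from the screws, and the tongue by two rays.

```bash
cat > m2.py <<'E'
from h import *
import pickle
a,b=pickle.load(open('f0.pkl','rb'))
cv=lambda u,v:((u-2)/5+235,(v-2)/5+125)
cs=lambda u,v:((u-402)/5+175,(v-2)/5+180)
S=np.array([onz(b,cv(*p),55) for p in((107,97),(275,78),(300,277),(130,295))])
T=np.array([onz(a,cs(*p),55) for p in((493,113),(709,113),(698,335),(467,335))])
print(S.round(1).tolist(),S.mean(0));print(T.round(1).tolist(),T.mean(0))
e=(S[0]-S[3]+S[1]-S[2]);print('yaw top',np.arctan2(e[1],e[0]))
e=(T[3]-T[0]+T[2]-T[1]);print('yaw scene',np.arctan2(e[1],e[0]))
def tri(p,q):
    (o1,d1),(o2,d2)=ray(b,cv(*p)),ray(a,cs(*q))
    t=np.linalg.lstsq(np.c_[d1,-d2],o2-o1,rcond=None)[0]
    x,y=o1+t[0]*d1,o2+t[1]*d2; return (x+y)/2,np.linalg.norm(x-y)
print('tongue end',tri((221,252),(586,44)));print('tongue root',tri((220,208),(583,95)))
print('hinge',tri((204,95),(575,236)))
E
python3 m2.py
```

```text
[[611.7, 28.1, 55.0], [626.6, -82.6, 55.0], [494.8, -99.7, 55.0], [481.2, 11.2, 55.0]] [553.57215242 -35.76570376  55.        ]
[[493.7, -101.7, 55.0], [478.4, 11.6, 55.0], [609.1, 28.6, 55.0], [624.7, -82.4, 55.0]] [551.47243963 -35.96642392  55.        ]
yaw top 0.12862391963213074
yaw scene 0.13733146425669346
tongue end (array([500.67999328, -41.506505  , 133.42026226]), np.float64(0.2608992743188672))
tongue root (array([527.95369872, -39.36812188, 128.720467  ]), np.float64(3.6563010836343905))
hinge (array([600.09970032, -29.20751239, 118.44096333]), np.float64(4.548437859216641))
```

Call:
drive_tool:
  series:
    - {"delta_pos": [0, 0, -5], "roll": 0, "gripper": 1}
    - {"delta_pos": [-4.2, -4.4, -5], "roll": -0.1, "gripper": 1}
    - {"delta_pos": [-49.6, -52.8, -5], "roll": -0.453, "gripper": 0.7}
    - {"delta_pos": [-49.6, -52.8, -5], "roll": -0.453, "gripper": 0.7}
    - {"delta_pos": [-49.6, -52.8, -5], "roll": -0.453, "gripper": 0.7}
    - {"delta_pos": [-49.6, -52.8, -5], "roll": -0.453, "gripper": 0.7}
    - {"delta_pos": [-49.6, -52.8, -5], "roll": -0.453, "gripper": 0.7}
    - {"delta_pos": [-49.6, -52.8, -5], "roll": -0.453, "gripper": 0.7}
    - {"delta_pos": [-49.6, -52.8, -5], "roll": -0.453, "gripper": 0.7}
    - {"delta_pos": [-49.6, -52.8, -5], "roll": -0.453, "gripper": 0.7}

```text
time_s: 1.35
tool_pos: [440.9, 106.0, 281.3]
orientation: [[-0.991, -0.132, 0.0], [-0.132, 0.991, 0.0], [-0.0, 0.0, -1.0]]
contact_force: [0.9, 0.5, 0.5]
width: 0.702
```

Call:
drive_tool:
  series:
    - {"delta_pos": [-4.8, -15.5, 0], "roll": 0, "gripper": 0.6}
    - {"delta_pos": [-4.8, -15.5, 0], "roll": 0, "gripper": 0.6}
    - {"delta_pos": [-4.8, -15.5, 0], "roll": 0, "gripper": 0.6}
    - {"delta_pos": [-4.8, -15.5, 9], "roll": 0, "gripper": 0.6}
    - {"delta_pos": [-4.8, -15.5, 9], "roll": 0, "gripper": 0.6}
    - {"delta_pos": [-4.8, -15.5, 9], "roll": 0, "gripper": 0.6}

```text
time_s: 2.1
tool_pos: [506.8, -39.5, 189.3]
orientation: [[-0.991, -0.131, -0.005], [-0.131, 0.991, -0.001], [0.005, 0.0, -1.0]]
contact_force: [0.6, 0.4, 0.3]
width: 0.597
```

Run:
```python
from h import *
s=sense();print(s['tool_pos'],s['contact_force'],s['joint_positions'],s['width'])
t=grab_frame('top')['color'][115:215,225:325];a=grab_frame('scene')['color'][150:270,150:270]
cv2.imwrite('pics/c1.png',np.hstack([cv2.resize(t,(400,400),interpolation=2),cv2.resize(a,(400,400),interpolation=2)]))
```

```text
[506.82379195 -39.51383176 189.25617092] [0.59093643 0.42246007 0.34737507] [-0.32917834  0.29043327  0.40375694  2.00370008 -0.14522427  0.88009554
  1.85547455] 0.5971273042729135
```

View pics/c1.png

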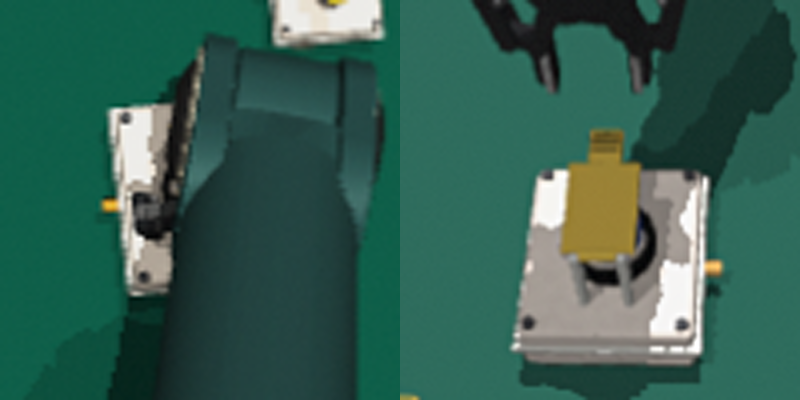

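Call:
drive_tool:
  series:
    - {"delta_pos": [-0.24, -0.25, 4], "roll": 0, "gripper": 0.6}
    - {"delta_pos": [-0.24, -0.25, 6], "roll": 0, "gripper": 0.6}
    - {"delta_pos": [-0.24, -0.25, 7.4], "roll": 0, "gripper": 0.6}
    - {"delta_pos": [-0.24, -0.25, 7.4], "roll": 0, "gripper": 0.6}
    - {"delta_pos": [-0.24, -0.25, 7.4], "roll": 0, "gripper": 0.2}
    - {"delta_pos": [-0.24, -0.25, 7.4], "roll": 0, "gripper": 0.2}
    - {"delta_pos": [-0.24, -0.25, 7.4], "roll": 0, "gripper": 0.2}
    - {"delta_pos": [-0.24, -0.25, 7.4], "roll": 0, "gripper": 0.2}
  squeeze: 20

```text
time_s: 3.2
tool_pos: [511.7, -39.6, 118.2]
orientation: [[-0.991, -0.132, 0.001], [-0.132, 0.991, 0.003], [-0.001, 0.003, -1.0]]
contact_force: [-1.5, 5.6, 2.3]
width: 0.27
```

Call:
drive_tool:
  series:
    - {"delta_pos": [0, 0, 0], "roll": 0, "gripper": 0.2}
    - {"delta_pos": [0, 0, 0], "roll": 0, "gripper": 0.2}

```text
time_s: 3.45
tool_pos: [511.7, -39.6, 118.2]
orientation: [[-0.991, -0.132, 0.001], [-0.132, 0.991, 0.003], [-0.001, 0.003, -1.0]]
contact_force: [-1.6, 5.2, 2.3]
width: 0.272
```

Run:
```python
from h import *
s=sense();print(s['tool_pos'],s['contact_force'],s['torque'],s['width'])
# arc: tongue radius r about hinge; shifts in tool cm (x=-ex, z down)
for th0 in(.08,.11,.15):
  r=(46+ (552.5-511.7)/.9913*1+0)/np.cos(th0)
  print(th0,r)
r,t0=87.5,.11
for k in range(1,15):
  t=t0+.15*k; print(round(t,2), round((-r*np.cos(t0)+r*np.cos(t))/10,2), round((r*np.sin(t0)-r*np.sin(t))/10,2))
```

```text
[511.71346478 -39.58631438 118.2333132 ] [-1.55927627  5.20920907  2.2798535 ] [ 1.07430841  0.14189287 -0.26996718] 0.27234909976699356
0.08 87.43772678520645
0.11 87.68805325898127
0.15 88.14788093989313
0.26 -0.24 -1.29
0.41 -0.67 -2.53
0.56 -1.28 -3.69
0.71 -2.06 -4.74
0.86 -2.99 -5.67
1.01 -4.04 -6.45
1.16 -5.2 -7.06
1.31 -6.44 -7.49
1.46 -7.73 -7.74
1.61 -9.04 -7.78
1.76 -10.34 -7.63
1.91 -11.61 -7.29
2.06 -12.81 -6.76
2.21 -13.92 -6.06
```

Call:
drive_tool:
  series:
    - {"delta_pos": [-0.1, 0.1, -0.65], "roll": 0, "gripper": 0.2}
    - {"delta_pos": [-0.24, 0.15, -1.29], "roll": 0, "gripper": 0.2}
    - {"delta_pos": [-0.43, 0.15, -1.92], "roll": 0, "gripper": 0.2}
    - {"delta_pos": [-0.67, 0.15, -2.53], "roll": 0, "gripper": 0.2}
    - {"delta_pos": [-0.67, 0.15, -2.53], "roll": 0, "gripper": 0.2}

```text
time_s: 4.08
tool_pos: [518.0, -38.6, 143.3]
orientation: [[-0.991, -0.132, 0.001], [-0.132, 0.991, 0.001], [-0.001, 0.001, -1.0]]
contact_force: [0.8, 5.2, -0.8]
width: 0.273
```

Call:
drive_tool:
  series:
    - {"delta_pos": [-0.61, 0.05, -1.16], "roll": 0, "gripper": 0.2}
    - {"delta_pos": [-1.39, 0.1, -2.21], "roll": 0, "gripper": 0.2}
    - {"delta_pos": [-2.32, 0.1, -3.14], "roll": 0, "gripper": 0.2}
    - {"delta_pos": [-3.37, 0.1, -3.92], "roll": 0, "gripper": 0.2}
    - {"delta_pos": [-4.53, 0.1, -4.53], "roll": 0, "gripper": 0.2}
    - {"delta_pos": [-5.77, 0.1, -4.96], "roll": 0, "gripper": 0.2}
    - {"delta_pos": [-5.77, 0.1, -4.96], "roll": 0, "gripper": 0.2}

```text
time_s: 4.95
tool_pos: [577.0, -30.8, 193.4]
orientation: [[-0.991, -0.132, 0.004], [-0.132, 0.991, -0.0], [-0.004, -0.001, -1.0]]
contact_force: [-0.7, 1.4, 4.6]
width: 0.277
```

Call:
drive_tool:
  series:
    - {"delta_pos": [-1.29, 0, -0.25], "roll": 0, "gripper": 0.2}
    - {"delta_pos": [-2.6, 0, -0.29], "roll": 0, "gripper": 0.2}
    - {"delta_pos": [-3.9, 0, -0.14], "roll": 0, "gripper": 0.2}
    - {"delta_pos": [-5.17, 0, 0.2], "roll": 0, "gripper": 0.2}
    - {"delta_pos": [-6.37, 0, 0.73], "roll": 0, "gripper": 0.2}
    - {"delta_pos": [-6.9, 0, 1.03], "roll": 0, "gripper": 0.2}
    - {"delta_pos": [-6.9, 0, 1.03], "roll": 0, "gripper": 0.2}

```text
time_s: 5.82
tool_pos: [648.6, -21.6, 184.9]
orientation: [[-0.991, -0.132, 0.012], [-0.132, 0.991, -0.0], [-0.012, -0.002, -1.0]]
contact_force: [4.8, 0.9, 8.6]
width: 0.255
```

Run:
```python
from h import *
a=grab_frame('scene')['color'][130:270,150:290]
cv2.imwrite('pics/c2.png',cv2.resize(a,(560,560),interpolation=2))
```

```text
(no output)
```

View pics/c2.png

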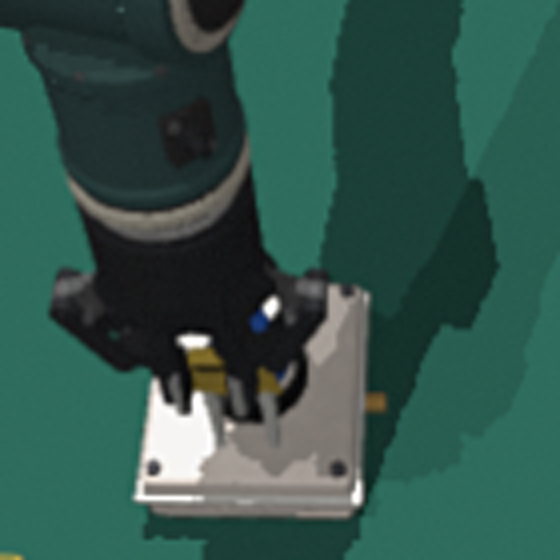

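Call:
drive_tool:
  series:
    - {"delta_pos": [0, 0, 0], "roll": 0, "gripper": 0.6}
    - {"delta_pos": [0, 0, 0], "roll": 0, "gripper": 0.6}
    - {"delta_pos": [0, 0, -3], "roll": 0, "gripper": 0.6}
    - {"delta_pos": [0, 0, -7], "roll": 0, "gripper": 0.6}
    - {"delta_pos": [0, 0, -8], "roll": 0, "gripper": 0.6}
    - {"delta_pos": [5, -10, -8], "roll": 0, "gripper": 0.6}
    - {"delta_pos": [10, -20, -8], "roll": 0, "gripper": 0.6}
    - {"delta_pos": [10, -20, -8], "roll": 0, "gripper": 0.6}
    - {"delta_pos": [10, -20, -8], "roll": 0, "gripper": 0.6}
    - {"delta_pos": [10, -20, -8], "roll": 0, "gripper": 0.6}

```text
time_s: 7.12
tool_pos: [568.1, -237.1, 261.0]
orientation: [[-0.992, -0.125, -0.002], [-0.125, 0.992, -0.001], [0.002, -0.001, -1.0]]
contact_force: [1.5, -0.6, 0.3]
width: 0.598
```

Run:
```python
from h import *
import pickle
s=sense();print(s['tool_pos'],s['contact_force'],s['time_s'])
a=grab_frame('scene');b=grab_frame('top');pickle.dump((a,b),open('f1.pkl','wb'))
cv2.imwrite('pics/c3.png',np.hstack([cv2.resize(b['color'][125:205,235:315],(400,400),interpolation=2),cv2.resize(a['color'][180:260,175:255],(400,400),interpolation=2)]))
```

```text
[ 568.05365177 -237.11667788  261.03429284] [ 1.47556093 -0.55548191  0.3146758 ] 7.125
```

View pics/c3.png

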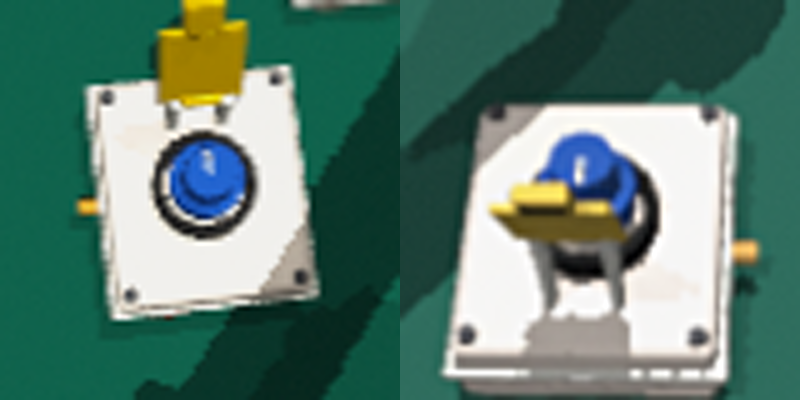

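The tab is folded back over the hinge side. The cap is exposed, with its knob top at crop (208,172) and its collar at (204,186). Now I'll measure the cap centre and the tab angle.

Run:
```python
from h import *
import pickle
a,b=pickle.load(open('f1.pkl','rb'))
h=cv2.cvtColor(b['color'],cv2.COLOR_BGR2HSV);m=np.zeros(h.shape[:2],bool);m[145:180,262:292]=1
blue=m&(h[...,0]>100)&(h[...,0]<130)&(h[...,1]>110)
p=cv2.findNonZero(blue.astype(np.uint8))[:,0];print('blue',p.min(0),p.max(0))
dk=m&(h[...,2]<70)&(h[...,1]<120);dk[:150]=0
q=cv2.findNonZero(dk.astype(np.uint8))[:,0]
Q=np.array([onz(b,x,70)[:2] for x in q],np.float32);print('collar@70',cv2.minEnclosingCircle(Q),cv2.fitEllipse(cv2.convexHull(Q)))
cv=lambda u,v:((u-2)/5+235,(v-2)/5+125)
print('knob top',onz(b,cv(208,172),112),'collar eye',onz(b,cv(204.5,185.5),70))
m=np.zeros(h.shape[:2],bool);m[110:150,262:290]=1
y=m&(h[...,0]>18)&(h[...,0]<35)&(h[...,1]>150)&(h[...,2]>80)
p=cv2.findNonZero(y.astype(np.uint8))[:,0];t=p[p[:,1]<=p[:,1].min()+1].mean(0);print('tongue end px',t,p.min(0))
# angle by ray meeting chamber xz plane through axis
C=np.array([552.5,-34.8,0]);yaw=.132;ex=np.array([np.cos(yaw),np.sin(yaw),0])
H=C+46*ex+[0,0,118]
for th in np.arange(1.8,2.21,.05):
  P=H+100*(-np.cos(th)*ex+np.array([0,0,np.sin(th)]))
  uv=cv2.projectPoints(P[None],cv2.Rodrigues(b['pose'][:3,:3].T)[0],-b['pose'][:3,:3].T@b['pose'][:3,3],b['K'],np.array(b['dist_coeffs']))[0].ravel();print(round(th,2),uv.round(1))
```

```text
blue [269 153] [284 168]
collar@70 ((551.4588012695312, -35.92820739746094), 33.86439514160156) ((552.126708984375, -35.246334075927734), (62.36929702758789, 67.74378204345703), 87.94357299804688)
knob top [553.32671227 -34.80083625 112.        ] collar eye [551.56873696 -35.6038174   70.        ]
tongue end px [289. 111.] [267 111]
1.8 [275.9 129.5]
1.85 [275.6 127.9]
1.9 [275.4 126.4]
1.95 [275.1 125. ]
2.0 [274.9 123.6]
2.05 [274.6 122.3]
2.1 [274.4 121.1]
2.15 [274.1 119.9]
2.2 [273.9 118.8]
```

Call:
drive_tool:
  series:
    - {"delta_pos": [-0.3, 6, 0], "roll": 0.15, "gripper": 0.5}
    - {"delta_pos": [-0.6, 12, 0], "roll": 0.3, "gripper": 0.5}
    - {"delta_pos": [-0.9, 17, 0], "roll": 0.45, "gripper": 0.5}
    - {"delta_pos": [-0.9, 20.2, 0], "roll": 0.6, "gripper": 0.5}
    - {"delta_pos": [-0.9, 20.2, 5], "roll": 0.6, "gripper": 0.5}
    - {"delta_pos": [-0.9, 20.2, 10], "roll": 0.6, "gripper": 0.5}
    - {"delta_pos": [-0.9, 20.2, 12], "roll": 0.6, "gripper": 0.5}
    - {"delta_pos": [-0.9, 20.2, 12], "roll": 0.6, "gripper": 0.5}
    - {"delta_pos": [-0.9, 20.2, 12], "roll": 0.6, "gripper": 0.5}

```text
time_s: 8.35
tool_pos: [553.5, -30.6, 142.7]
orientation: [[-0.893, 0.45, 0.001], [0.45, 0.893, 0.0], [-0.001, 0.001, -1.0]]
contact_force: [1.0, -0.3, 0.8]
width: 0.499
```

Run:
```python
from h import *
import pickle
s=sense();print(s['tool_pos'],s['contact_force'],s['torque'],s['time_s'],s['joint_positions'],s['orientation'].round(3))
a,b=pickle.load(open('f1.pkl','rb'))
h=cv2.cvtColor(b['color'],cv2.COLOR_BGR2HSV)
y=(h[...,0]>18)&(h[...,0]<35)&(h[...,1]>150)&(h[...,2]>80)
for r in range(114,150,2):
  c=np.where(y[r,264:284])[0]; print(r,len(c),c.mean()+264 if len(c) else '')
```

```text
[553.51253389 -30.5933196  142.67434914] [ 0.95176171 -0.32328343  0.82931272] [-0.01904992  0.01259351 -0.02142772] 8.35 [-0.38168157  0.44153283  0.47516858  1.94019461 -0.27100917  0.82066612
  1.34511395] [[-0.893  0.45   0.001]
 [ 0.45   0.893  0.   ]
 [-0.001  0.001 -1.   ]]
114 0 
116 0 
118 0 
120 0 
122 0 
124 8 275.5
126 8 275.5
128 8 275.5
130 13 277.0
132 17 275.0
134 17 275.0
136 17 275.0
138 17 275.0
140 16 274.5
142 16 274.5
144 12 272.5
146 0 
148 0
```

Call:
drive_tool:
  series:
    - {"delta_pos": [0, 0, -4.2], "roll": -0.15, "gripper": 0}
    - {"delta_pos": [0, 0, -4.2], "roll": -0.3, "gripper": 0}
    - {"delta_pos": [0, 0, -4.2], "roll": -0.45, "gripper": 0}
    - {"delta_pos": [-1, 0.5, -4.2], "roll": -0.6, "gripper": 0}
    - {"delta_pos": [-4.2, 2.3, -4.2], "roll": -0.6, "gripper": 0}
    - {"delta_pos": [-4.2, 2.3, -4.2], "roll": -0.6, "gripper": 0}
    - {"delta_pos": [-4.2, 2.3, -4.2], "roll": -0.6, "gripper": 0}
    - {"delta_pos": [-5.1, 2.9, -4.2], "roll": -0.6, "gripper": 0}
    - {"delta_pos": [-5.9, 3.5, -4.2], "roll": -0.6, "gripper": 0}
    - {"delta_pos": [-5.9, 3.5, -4.2], "roll": -0.6, "gripper": 0}

```text
time_s: 9.6
tool_pos: [621.9, -26.7, 183.8]
orientation: [[-0.991, -0.132, 0.001], [-0.132, 0.991, -0.0], [-0.001, -0.0, -1.0]]
contact_force: [0.1, -0.3, -0.3]
width: -0.006
```

Call:
drive_tool:
  series:
    - {"delta_pos": [-0.3, 0, 0], "roll": 0, "gripper": 0}
    - {"delta_pos": [-0.6, 0, 0], "roll": 0, "gripper": 0}
    - {"delta_pos": [-0.9, 0, 0], "roll": 0, "gripper": 0}
    - {"delta_pos": [-0.9, 0, 0], "roll": 0, "gripper": 0}

```text
time_s: 10.1
tool_pos: [630.4, -25.7, 183.9]
orientation: [[-0.991, -0.132, 0.001], [-0.132, 0.991, -0.0], [-0.001, -0.0, -1.0]]
contact_force: [-1.1, -0.5, -0.2]
width: 0.0
```

Call:
drive_tool:
  series:
    - {"delta_pos": [-0.2, 0, 0], "roll": 0, "gripper": 0}
    - {"delta_pos": [-0.4, 0, 0], "roll": 0, "gripper": 0}
    - {"delta_pos": [-0.4, 0, 0], "roll": 0, "gripper": 0}

```text
time_s: 10.48
tool_pos: [633.1, -25.4, 183.7]
orientation: [[-0.991, -0.132, -0.003], [-0.132, 0.991, 0.0], [0.003, 0.0, -1.0]]
contact_force: [-5.4, -0.3, 2.6]
width: -0.004
```

The force rose to 5.4 N at the position predicted for the 2.2 rad stop, so the tab is fully back. Now back to the cap.

Call:
drive_tool:
  series:
    - {"delta_pos": [4, 0, 0], "roll": 0, "gripper": 0.3}
    - {"delta_pos": [8.3, 0.1, 0], "roll": 0.15, "gripper": 0.5}
    - {"delta_pos": [8.3, 0.1, 0], "roll": 0.3, "gripper": 0.5}
    - {"delta_pos": [8.3, 0.1, 0], "roll": 0.45, "gripper": 0.5}
    - {"delta_pos": [8.3, 0.1, 2], "roll": 0.6, "gripper": 0.5}
    - {"delta_pos": [8.3, 0.1, 4.5], "roll": 0.6, "gripper": 0.5}
    - {"delta_pos": [8.3, 0.1, 5.8], "roll": 0.6, "gripper": 0.5}
    - {"delta_pos": [8.3, 0.1, 5.8], "roll": 0.6, "gripper": 0.5}
    - {"delta_pos": [8.3, 0.1, 5.8], "roll": 0.6, "gripper": 0.5}

```text
time_s: 11.6
tool_pos: [552.4, -35.3, 126.7]
orientation: [[-0.892, 0.451, 0.002], [0.451, 0.892, 0.0], [-0.001, 0.001, -1.0]]
contact_force: [-0.4, -0.5, 0.5]
width: 0.501
```

Run:
```python
from h import *
s=sense();print(s['tool_pos'],s['contact_force'],s['torque'],s['width'],s['joint_velocities'].round(3))
a=grab_frame('scene')['color'][160:260,160:260]
cv2.imwrite('pics/c4.png',cv2.resize(a,(500,500),interpolation=2))
```

```text
[552.4316758  -35.32967291 126.68054735] [-0.38113266 -0.50149988  0.51367007] [-0.01685343 -0.01244199  0.03464314] 0.5006123976695145 [-0.001 -0.008  0.002 -0.    -0.001  0.001  0.   ]
```

View pics/c4.png

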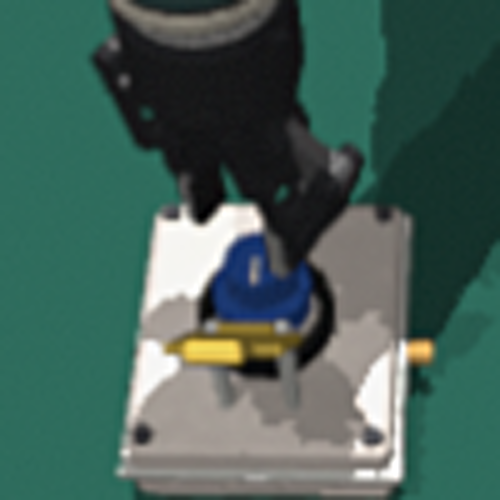

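Call:
drive_tool:
  series:
    - {"delta_pos": [0, 0, 1.0], "roll": 0, "gripper": 0.5}
    - {"delta_pos": [0, 0, 2.0], "roll": 0, "gripper": 0.5}
    - {"delta_pos": [0, 0, 2.6], "roll": 0, "gripper": 0.5}
    - {"delta_pos": [0, 0, 3.1], "roll": 0, "gripper": 0.5}
    - {"delta_pos": [0, 0, 3.1], "roll": 0, "gripper": 0.5}
    - {"delta_pos": [0, 0, 3.1], "roll": 0, "gripper": 0.5}

```text
time_s: 12.4
tool_pos: [551.8, -35.2, 95.0]
orientation: [[-0.893, 0.451, 0.0], [0.451, 0.893, -0.0], [-0.0, 0.0, -1.0]]
contact_force: [-0.1, 0.2, -0.2]
width: 0.504
```

No contact yet, so I close gently on the knob.

Call:
drive_tool:
  series:
    - {"delta_pos": [0, 0, 0], "roll": 0, "gripper": 0.3}
    - {"delta_pos": [0, 0, 0], "roll": 0, "gripper": 0.3}
    - {"delta_pos": [0, 0, 0], "roll": 0, "gripper": 0.3}
    - {"delta_pos": [0, 0, 0], "roll": 0, "gripper": 0.3}
  squeeze: 25

```text
time_s: 12.9
tool_pos: [552.2, -34.6, 95.3]
orientation: [[-0.893, 0.451, 0.001], [0.451, 0.893, 0.001], [-0.001, 0.001, -1.0]]
contact_force: [1.2, 3.8, 4.1]
width: 0.363
```

Call:
drive_tool:
  series:
    - {"delta_pos": [0.03, 0.07, 0.05], "roll": 0, "gripper": 0.3}
    - {"delta_pos": [0.03, 0.07, 0.1], "roll": 0, "gripper": 0.3}
    - {"delta_pos": [0.03, 0.07, 0.15], "roll": 0, "gripper": 0.3}
    - {"delta_pos": [0.03, 0.07, 0.15], "roll": 0, "gripper": 0.3}

```text
time_s: 13.4
tool_pos: [552.0, -34.4, 93.4]
orientation: [[-0.893, 0.451, 0.001], [0.451, 0.893, -0.0], [-0.001, 0.0, -1.0]]
contact_force: [1.6, 3.0, 3.6]
width: 0.361
```

Call:
drive_tool:
  series:
    - {"delta_pos": [0, 0.03, 0.05], "roll": 0, "gripper": 0.3}
    - {"delta_pos": [0, 0.03, 0.1], "roll": 0, "gripper": 0.3}
    - {"delta_pos": [0, 0.03, 0.1], "roll": 0, "gripper": 0.3}

```text
time_s: 13.78
tool_pos: [551.9, -34.3, 92.4]
orientation: [[-0.892, 0.451, 0.0], [0.451, 0.892, -0.0], [-0.0, -0.0, -1.0]]
contact_force: [2.4, 1.0, 3.8]
width: 0.361
```

Call:
drive_tool:
  series:
    - {"delta_pos": [-0.02, 0, 0.05], "roll": 0, "gripper": 0.3}
    - {"delta_pos": [-0.02, 0, 0.1], "roll": 0, "gripper": 0.3}
    - {"delta_pos": [-0.02, 0, 0.1], "roll": 0, "gripper": 0.3}

```text
time_s: 14.15
tool_pos: [552.0, -34.3, 91.3]
orientation: [[-0.893, 0.451, -0.0], [0.451, 0.893, -0.0], [-0.0, -0.0, -1.0]]
contact_force: [1.9, 1.9, 3.7]
width: 0.363
```

Call:
drive_tool:
  series:
    - {"delta_pos": [0, 0, 0.05], "roll": 0, "gripper": 0.3}
    - {"delta_pos": [0, 0, 0.1], "roll": 0, "gripper": 0.3}
    - {"delta_pos": [0, 0, 0.1], "roll": 0, "gripper": 0.3}

```text
time_s: 14.52
tool_pos: [552.0, -34.2, 90.3]
orientation: [[-0.893, 0.451, -0.0], [0.451, 0.893, -0.0], [0.0, -0.0, -1.0]]
contact_force: [1.3, 1.4, 4.5]
width: 0.36
```

Call:
drive_tool:
  series:
    - {"delta_pos": [0, 0, 0.05], "roll": 0, "gripper": 0.3}
    - {"delta_pos": [0, 0, 0.1], "roll": 0, "gripper": 0.3}
    - {"delta_pos": [0, 0, 0.1], "roll": 0, "gripper": 0.3}

```text
time_s: 14.9
tool_pos: [552.0, -34.3, 89.4]
orientation: [[-0.893, 0.451, -0.0], [0.451, 0.893, -0.0], [0.0, -0.0, -1.0]]
contact_force: [2.2, 0.9, 3.7]
width: 0.362
```

Call:
drive_tool:
  series:
    - {"delta_pos": [0, 0, 0.05], "roll": 0, "gripper": 0.3}
    - {"delta_pos": [0, 0, 0.1], "roll": 0, "gripper": 0.3}
    - {"delta_pos": [0, 0, 0.1], "roll": 0, "gripper": 0.3}

```text
time_s: 15.28
tool_pos: [552.0, -34.2, 88.4]
orientation: [[-0.893, 0.451, -0.0], [0.451, 0.893, -0.0], [-0.0, -0.0, -1.0]]
contact_force: [1.7, 1.1, 3.9]
width: 0.362
```

Call:
drive_tool:
  series:
    - {"delta_pos": [0, 0, 0.05], "roll": 0, "gripper": 0.3}
    - {"delta_pos": [0, 0, 0.1], "roll": 0, "gripper": 0.3}
    - {"delta_pos": [0, 0, 0.15], "roll": 0, "gripper": 0.3}
    - {"delta_pos": [0, 0, 0.15], "roll": 0, "gripper": 0.3}

```text
time_s: 15.78
tool_pos: [552.3, -34.3, 87.5]
orientation: [[-0.893, 0.451, 0.001], [0.451, 0.893, 0.0], [-0.0, 0.0, -1.0]]
contact_force: [0.3, 1.3, 9.4]
width: 0.361
```

Call:
drive_tool:
  series:
    - {"delta_pos": [0, 0, 0.03], "roll": 0, "gripper": 0.3}
    - {"delta_pos": [0, 0, 0.06], "roll": 0, "gripper": 0.3}
    - {"delta_pos": [0, 0, 0.09], "roll": 0, "gripper": 0.3}
    - {"delta_pos": [0, 0, 0.09], "roll": 0, "gripper": 0.3}

```text
time_s: 16.27
tool_pos: [552.5, -34.3, 87.1]
orientation: [[-0.893, 0.451, 0.001], [0.451, 0.893, 0.0], [-0.001, 0.001, -1.0]]
contact_force: [-1.1, 1.3, 13.0]
width: 0.363
```

Call:
drive_tool:
  series:
    - {"delta_pos": [0, 0, 0.03], "roll": 0, "gripper": 0.3}
    - {"delta_pos": [0, 0, 0.06], "roll": 0, "gripper": 0.3}
    - {"delta_pos": [0, 0, 0.09], "roll": 0, "gripper": 0.3}
    - {"delta_pos": [0, 0, 0.09], "roll": 0, "gripper": 0.3}
  squeeze: 30

```text
time_s: 16.77
tool_pos: [552.7, -34.4, 86.7]
orientation: [[-0.892, 0.451, 0.001], [0.451, 0.892, 0.001], [-0.001, 0.001, -1.0]]
contact_force: [-1.0, 1.4, 16.7]
width: 0.358
```

Run:
```python
from h import *
s=sense();print(s['tool_pos'],s['contact_force'],s['torque'],s['joint_positions'][6])
```

```text
[552.66942716 -34.44031753  86.65686615] [-0.98605358  1.43396929 16.66774894] [0.18816991 0.42354074 0.02896883] 1.3988294679086357
```

16.7 N is in the window. I turn anticlockwise in small steps, watching torque and force.

Call:
drive_tool:
  series:
    - {"delta_pos": [0, 0, 0], "roll": -0.05, "gripper": 0.3}
    - {"delta_pos": [0, 0, 0], "roll": -0.1, "gripper": 0.3}
    - {"delta_pos": [0, 0, 0], "roll": -0.15, "gripper": 0.3}
    - {"delta_pos": [0, 0, 0], "roll": -0.15, "gripper": 0.3}

```text
time_s: 17.27
tool_pos: [552.7, -34.5, 86.7]
orientation: [[-0.95, 0.312, 0.002], [0.312, 0.95, 0.001], [-0.001, 0.001, -1.0]]
contact_force: [0.4, 1.7, 16.5]
width: 0.357
```

Run:
```python
from h import *
s=sense();print(s['tool_pos'],s['contact_force'],s['torque'],s['joint_positions'][6])
```

```text
[552.70472059 -34.46394717  86.66241897] [ 0.35534853  1.74622281 16.54309775] [0.12652073 0.1706549  0.06440526] 1.5221637644393666
```

Call:
drive_tool:
  series:
    - {"delta_pos": [0, 0, 0], "roll": -0.05, "gripper": 0.3}
    - {"delta_pos": [0, 0, 0], "roll": -0.1, "gripper": 0.3}
    - {"delta_pos": [0, 0, 0], "roll": -0.15, "gripper": 0.3}
    - {"delta_pos": [0, 0, 0], "roll": -0.2, "gripper": 0.3}
    - {"delta_pos": [0, 0, 0], "roll": -0.2, "gripper": 0.3}

```text
time_s: 17.9
tool_pos: [552.8, -34.5, 86.7]
orientation: [[-0.993, 0.117, 0.002], [0.117, 0.993, 0.0], [-0.002, 0.001, -1.0]]
contact_force: [-1.9, 1.7, 15.9]
width: 0.358
```

Run:
```python
from h import *
s=sense();print(s['tool_pos'],s['contact_force'],s['torque'],s['joint_positions'][6])
```

```text
[552.84148276 -34.49805181  86.72251765] [-1.88397608  1.68622246 15.92371148] [0.20912763 0.39120201 0.08106427] 1.6864824178913254
```

Call:
drive_tool:
  series:
    - {"delta_pos": [0, 0, 0.02], "roll": -0.07, "gripper": 0.3}
    - {"delta_pos": [0, 0, 0.02], "roll": -0.14, "gripper": 0.3}
    - {"delta_pos": [0, 0, 0.02], "roll": -0.21, "gripper": 0.3}
    - {"delta_pos": [0, 0, 0.02], "roll": -0.28, "gripper": 0.3}
    - {"delta_pos": [0, 0, 0.02], "roll": -0.35, "gripper": 0.3}
    - {"delta_pos": [0, 0, 0.02], "roll": -0.42, "gripper": 0.3}
    - {"delta_pos": [0, 0, 0.02], "roll": -0.42, "gripper": 0.3}

```text
time_s: 18.77
tool_pos: [553.0, -34.5, 86.7]
orientation: [[-0.955, -0.298, 0.002], [-0.298, 0.955, 0.0], [-0.002, -0.0, -1.0]]
contact_force: [-1.1, 0.8, 16.3]
width: 0.361
```

Run:
```python
from h import *
s=sense();print(s['tool_pos'],s['contact_force'],s['torque'],s['joint_positions'][6])
```

```text
[552.98001192 -34.5214794   86.67980379] [-1.09152607  0.82137712 16.27921802] [0.17280231 0.33827852 0.04798188] 2.0331126962498267
```

Call:
drive_tool:
  series:
    - {"delta_pos": [0, 0, 0], "roll": -0.07, "gripper": 0.3}
    - {"delta_pos": [0, 0, 0], "roll": -0.14, "gripper": 0.3}
    - {"delta_pos": [0, 0, 0], "roll": -0.21, "gripper": 0.3}
    - {"delta_pos": [0, 0, 0], "roll": -0.28, "gripper": 0.3}
    - {"delta_pos": [0, 0, 0], "roll": -0.35, "gripper": 0.3}
    - {"delta_pos": [0, 0, 0], "roll": -0.42, "gripper": 0.3}
    - {"delta_pos": [0, 0, 0], "roll": -0.42, "gripper": 0.3}

```text
time_s: 19.65
tool_pos: [553.1, -34.5, 86.7]
orientation: [[-0.75, -0.661, 0.003], [-0.661, 0.75, 0.0], [-0.002, -0.002, -1.0]]
contact_force: [-1.1, 1.0, 16.1]
width: 0.36
```

Run:
```python
from h import *
s=sense();print(s['tool_pos'],s['contact_force'],s['torque'],s['joint_positions'][6],s['orientation'][:,1])
```

```text
[553.08206329 -34.50326377  86.69163576] [-1.05346609  1.04986842 16.0968618 ] [0.08762702 0.34713831 0.06865755] 2.3811342746871835 [-0.66138518  0.75004464 -0.00164016]
```

Call:
drive_tool:
  series:
    - {"delta_pos": [0, 0, -0.2], "roll": 0, "gripper": 0.3}
    - {"delta_pos": [0, 0, -0.5], "roll": 0, "gripper": 0.3}
    - {"delta_pos": [0, 0, -0.8], "roll": 0, "gripper": 0.3}
    - {"delta_pos": [0, 0, -0.8], "roll": 0, "gripper": 0.5}
    - {"delta_pos": [0, 0, -0.8], "roll": 0, "gripper": 0.5}
    - {"delta_pos": [0, 0, -0.8], "roll": 0, "gripper": 0.5}
    - {"delta_pos": [0, 0, -2], "roll": 0, "gripper": 0.5}
    - {"delta_pos": [0, 0, -5], "roll": 0, "gripper": 0.5}
    - {"delta_pos": [0, 0, -10], "roll": 0, "gripper": 0.5}
    - {"delta_pos": [0, 0, -15], "roll": 0, "gripper": 0.5}

```text
time_s: 20.9
tool_pos: [551.7, -34.2, 236.7]
orientation: [[-0.75, -0.661, -0.0], [-0.661, 0.75, 0.0], [0.0, 0.0, -1.0]]
contact_force: [0.1, -0.4, -0.6]
width: 0.498
```

Call:
drive_tool:
  series:
    - {"delta_pos": [0, 0, 0], "roll": 0, "gripper": 0.5}
    - {"delta_pos": [13, -14, 0], "roll": 0, "gripper": 0.5}
    - {"delta_pos": [13, -14, 0], "roll": 0, "gripper": 0.5}
    - {"delta_pos": [13, -14, 0], "roll": 0, "gripper": 0.5}
    - {"delta_pos": [13, -14, 0], "roll": 0, "gripper": 0.5}
    - {"delta_pos": [13, -14, 0], "roll": 0, "gripper": 0.5}

```text
time_s: 21.65
tool_pos: [546.5, -224.7, 234.1]
orientation: [[-0.751, -0.661, -0.001], [-0.661, 0.751, 0.001], [0.0, 0.002, -1.0]]
contact_force: [0.1, 0.2, -0.3]
width: 0.501
```

Run:
```python
from h import *
import pickle
s=sense();print(s['tool_pos'],s['contact_force'],s['time_s'])
a=grab_frame('scene');b=grab_frame('top');pickle.dump((a,b),open('f2.pkl','wb'))
cv2.imwrite('pics/c5.png',np.hstack([cv2.resize(b['color'][125:205,235:315],(400,400),interpolation=2),cv2.resize(a['color'][180:260,175:255],(400,400),interpolation=2)]))
```

```text
[ 546.50456038 -224.74797296  234.09423073] [ 0.07455654  0.179993   -0.28088184] 21.65
```

View pics/c5.png

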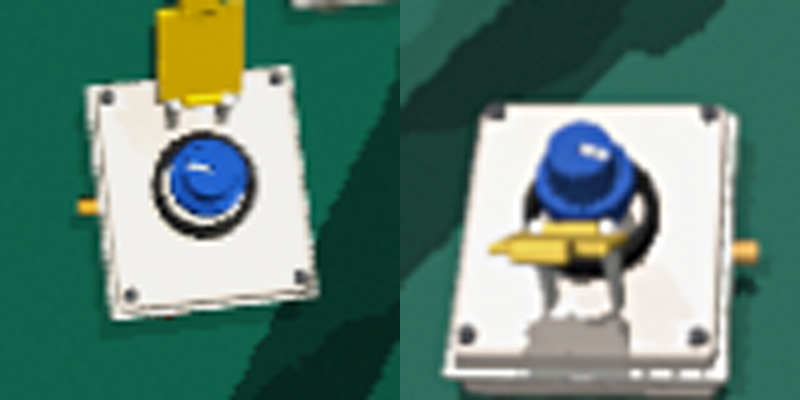

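The pointer turned by about 1.2 rad. The cap's top edge in the scene crop rose from row 131 to 121, about 2 px, which matches 8 mm. I'll check this numerically, and the bystanders too, and hand in only if both agree.

Run:
```python
from h import *
import pickle
def tri(fs):
  r=[]
  a,b=fs
  for c,(r0,r1,c0,c1) in((b,(145,180,262,292)),(a,(190,235,195,235))):
    im=cv2.resize(c['color'][r0:r1,c0:c1],None,fx=4,fy=4,interpolation=2);h=cv2.cvtColor(im,cv2.COLOR_BGR2HSV)
    m=(h[...,0]>100)&(h[...,0]<130)&(h[...,1]>110)
    p=np.argwhere(m);r.append(((p[:,1].mean()+.5)/4-.5+c0,(p[:,0].min()+.5)/4-.5+r0))
  return r
f0=pickle.load(open('f0.pkl','rb'));f1=pickle.load(open('f1.pkl','rb'));f2=pickle.load(open('f2.pkl','rb'))
A,B=tri(f1),tri(f2);print('cap top edge [top,scene] before/after',A,B)
a=f2[0];R=a['pose'][:3,:3].T
pr=lambda z:cv2.projectPoints(np.array([[536.,-37,z]]),cv2.Rodrigues(R)[0],-R@a['pose'][:3,3],a['K'],np.array(a['dist_coeffs']))[0].ravel()
print('expected scene shift for 8 mm',pr(120)-pr(112))
def cen(b,x0,y0,x1,y1):
  h=cv2.cvtColor(b['color'][y0:y1,x0:x1],cv2.COLOR_BGR2HSV);m=~((h[...,0]>65)&(h[...,0]<98)&(h[...,1]>90));return np.argwhere(m).mean(0)
ok=True
for n,q in dict(tip=(140,165,200,225),vial=(350,125,390,160),dish=(340,178,385,222),pip=(135,80,180,165)).items():
  d=np.linalg.norm(cen(f2[1],*q)-cen(f0[1],*q))*3.24;print(n,'shift mm',d.round(1))
  ok&=d<8
if A[1][1]-B[1][1]>1.2 and ok: finish_job();print('handed in')
```

```text
cap top edge [top,scene] before/after [(np.float64(276.01678356713427), np.float64(152.375)), (np.float64(213.78835931963147), np.float64(206.375))] [(np.float64(276.24066797642433), np.float64(152.125)), (np.float64(211.4500587230408), np.float64(204.125))]
expected scene shift for 8 mm [-0.35272742 -1.91750098]
tip shift mm 0.0
vial shift mm 37.5
dish shift mm 37.3
pip shift mm 0.2
```

The cap rose as expected. The dish and vial readings are probably the arm or its shadow inside those windows, since the hand stayed above z = 230 there. I'll move the arm away and recheck.

Call:
drive_tool:
  series:
    - {"delta_pos": [0, 0, -6], "roll": 0, "gripper": 0.5}
    - {"delta_pos": [0, 0, -6], "roll": 0, "gripper": 0.5}
    - {"delta_pos": [-19.8, 32.5, -6], "roll": 0, "gripper": 0.5}
    - {"delta_pos": [-19.8, 32.5, -6], "roll": 0, "gripper": 0.5}
    - {"delta_pos": [-19.8, 32.5, -6], "roll": 0, "gripper": 0.5}
    - {"delta_pos": [-19.8, 32.5, -6], "roll": 0, "gripper": 0.5}
    - {"delta_pos": [-19.8, 32.5, -6], "roll": 0, "gripper": 0.5}
    - {"delta_pos": [-19.8, 32.5, -6], "roll": 0, "gripper": 0.5}
    - {"delta_pos": [-19.8, 32.5, -6], "roll": 0, "gripper": 0.5}
    - {"delta_pos": [-19.8, 32.5, -6], "roll": 0, "gripper": 0.5}

```text
time_s: 23.0
tool_pos: [480.0, 150.4, 294.4]
orientation: [[-0.748, -0.663, -0.001], [-0.663, 0.748, -0.001], [0.001, 0.0, -1.0]]
contact_force: [0.2, -0.4, -1.8]
width: 0.503
```

Run:
```python
from h import *
import pickle
f0=pickle.load(open('f0.pkl','rb'))[1];b=grab_frame('top');ok=True
def cen(c,lo,hi,s,x0,y0,x1,y1):
  h=cv2.cvtColor(c['color'][y0:y1,x0:x1],cv2.COLOR_BGR2HSV);m=(h[...,0]>=lo)&(h[...,0]<=hi)&(h[...,1]>s)&(h[...,2]>70);return np.argwhere(m).mean(0)
for n,q in dict(vial=(105,130,110,350,125,390,160),dish=(15,35,15,340,178,385,222)).items():
  d=np.linalg.norm(cen(b,*q)-cen(f0,*q))*3.24;print(n,d);ok&=bool(d<8)
s=sense();print(s['tool_pos'],s['joint_velocities'].round(2),s['time_s'])
if ok: finish_job();print('handed in')
else: cv2.imwrite('pics/c6.png',b['color'])
```

```text
vial 0.2348337241609009
dish 0.09269165652421274
[480.43545178 149.12986327 294.5077994 ] [ 0.02 -0.    0.02 -0.   -0.    0.   -0.  ] 23.05
the job is handed in; nothing more can be done
handed in
```

The job is handed in at 23 s, with the middle chamber's tab flipped back and its cap popped up. finish_job gives no verdict, so this rests on my own checks.

**What I did**
- **Tab:** I pinched the tongue and swung it over to about 2.0 rad. I then pushed it with closed fingers until the force rose to 5.4 N, at the position predicted for the 2.2 rad stop.
- **Cap:** I gripped the knob and pushed down until I felt the seal, about 7 mm below where I gripped it. I held it at 16–17 N, turned it 1.19 rad anticlockwise at no more than about 0.08 N m, then let go.

**Last checks**
- **Cap height:** its top edge rose 2.25 px in the scene camera, against 1.9 px expected for 8 mm. The pointer had turned by about 1.2 rad.
- **Tab:** it was still open in the last picture of it, taken before the final move clear of the chamber.
- **Bystanders:** all four had shifted by less than 0.3 mm.
- **Check that disagreed:** a first reading gave false 37 mm shifts for the vial and dish. I put that down to the arm or its shadow in those image windows; with the arm moved away they read 0.2 and 0.1 mm.
- **Robot:** it stood clear of the chamber and bystanders, at about z = 294 mm.

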